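# Refit the wing knob on the bench clamp's cross-pinned spindle

## Task

Put the large wing knob back on the bench clamp's spindle, the one with the cross pin. Set it over the spindle's tip with its wings clearly crosswise to the pin, so that it first rests there on top of the pin; then turn it slowly while pushing down until it drops over the pin and sits fully home, and let go. Leave the two other loose knobs where they lie.

Things in the scene. Friction and masses are not known exactly. Their poses are not given: they have to be found in the camera images.
- wing_knob: Large aluminium wing knob, 0.2-0.4 kg, stands upright. Origin: centre of underside; z up, x along wings. 0-14 mm up: two lugs, 36 long (x), 11 wide, either side of a 22 mm slot along x; 14-37: round hub, diameter 56; 37-73: wings, an upright bar 76 long (x), 16 thick (y): grip across y, fingertips 40 or more up. Bore diameter 22, open below, 37 deep. Same after half a turn.
- spindle (a point): Spindle axis of the fixed grey clamp (base 180 x 130 mm) at the shoulder, 50 mm above bench; knob origin comes here. z up, x along cross pin. Fixed steel spindle, diameter 17, 35 high, top 10 tapered. Pin 48 long, 12 wide, 0-13 high. Wings over 17 deg off pin: knob rests 13 mm high; set it at about 45; within 10 deg it goes home. Two plain posts, 66 above bench, 85 from axis, have no pin.
- small_knob: A smaller wing knob of the same aluminium, not to be used: hub 34 mm in diameter, wings 46 mm long and 10 mm thick, 40 mm high in all. Loose on the bench. Origin: centre of its underside, x along the wings.
- lobed_knob: A round six-lobed knob of the same aluminium, not to be used: 64 mm in diameter, 36 mm high. Loose on the bench. Origin: centre of its underside.
There are look-alikes about, which are no part of the job. What is shaped like the wing_knob but black, green or pink is not meant.

How it is judged (in metres and radians):
On the way:
1. the large wing knob is set over the spindle's tip, wings crosswise to the pin (more than 20 degrees off it) (horizontal distance between wing_knob and spindle below 0.012 m and z of wing_knob in the frame of spindle below 0.022 m and angle between wing_knob's own z axis and vertical below 0.25 rad and angle between the x axis of wing_knob and the x axis of spindle, either way round above 0.35 rad), for 0.2 s.
At the end, for the whole second after the job is handed in: The large wing knob is home on the spindle: its origin within 6 mm sideways of the spindle's axis and less than 4 mm above the shoulder point, upright within 7 degrees, wings within 20 degrees of the pin's direction, at rest and let go (horizontal distance between wing_knob and spindle below 0.006 m and z of wing_knob in the frame of spindle below 0.004 m and angle between wing_knob's own z axis and vertical below 0.12 rad and angle between the x axis of wing_knob and the x axis of spindle, either way round below 0.35 rad and linear speed of wing_knob below 0.02 m/s); the robot touches nothing.
It fails at once if one of the two other knobs was moved by more than 40 mm (distance of any of small_knob, lobed_knob from where it was at the start of the episode above 0.04 m).
It also fails if it takes over 38 s, if anything falls off the work surface, if the arm or the gripper's body presses on something with over 40 N, if the wrist force passes 120 N, or if a joint passes its speed limit or range.

## Robot

A 6-joint arm with a two-finger parallel gripper is mounted at the origin on the work surface. World frame = base frame: x ahead of the robot, y to its left, z up, the work surface at z = 0. Lengths are in mm, angles in rad, forces in N, time in s.
With the tool pointing down it reaches from about 350 to 975 mm from the base axis. Payload 17.4 kg.
Tool frame: the origin (TCP) lies midway between the tips of the shut fingers; the grasp point (between the pads) lies 19 mm behind it; z points along the fingers, y is the line along which they close (so a half turn about z gives the same grasp; the last joint's range is limited). The gripper opens to 85 mm and grips with 20 to 120 N. Pads are 22 mm wide; open, the fingers measure 114 mm over their backs; the gripper's body (76 mm by 85 mm) begins 54 mm behind the grasp point. The pads swing forward as they close: fully open they stand 13 mm farther back than shut.
Start: joints at [1.283, 0.116, 1.442, -0, 1.584, -0.038], TCP at [166.875, 654.053, 231.303] pointing down, gripper open.
Joint ranges: [-2.83, 2.83], [-0.83, 2.19], [0.07, 2.5], [-1.14, 4.28], [0.01, 3], [-2.97, 2.97]. Speed limits (rad/s): [1.89, 1.89, 2.22, 3.14, 3.14, 3.14].

## Interface

Orientations are given as a unit quaternion [x, y, z, w].
In Python, from workcell import sense, grab_frame, calibration, order, look_for, trace, landmark_of gives the robot as it stands.
- The arm moves only by the tool carry_out, never from a script. Its argument "plan" is a list of rows, each an object of numbers: "dx", "dy", "dz": the shift along the world's x, y, z in units of 30 mm (1.0 is 30 mm); "ax", "ay", "az": the turn, a rotation vector about the world's x, y, z in units of 6 degrees (1.0 is 6 degrees). In form: [{"dx": .., "dy": .., "dz": .., "ax": .., "ay": .., "az": ..}, ...]. A call has 1 to 20 rows; each row is the pose to reach, as a shift and turn from the pose commanded when the call began; what a row does not reach only later rows make up. A row lasts 1/10 s, in which the tool goes at most 50 mm and 8.59 degrees, less where a joint would pass 70% of its speed; a pose out of reach is approached as far as the arm can. A call with a gripper value outside its range is refused whole. "claw" is the opening, from -1 (shut) to 1 (fully open), so that 0 is half open, set as the call begins (left out, the last holds). The fingers move at their own pace and stop on an object; "newtons" is the grip in N (left out, the last holds). Time passes only in rows, so rows that repeat a pose let the fingers close. It gives the time, the measured TCP pose, the force, the opening and the grip force at its end, in the units of the state.
- sense(): the state, without advancing time (a new reading comes with each control period).
- grab_frame(name): name is "scene" or "top"; returns (picture, depth): 384x512x3 uint8, red, green, blue; 384x512 float32, mm along the optical axis (not along the pixel's ray), 0 where there is no reading.
- calibration(name): a dict with "fx", "fy", "cx", "cy" (pixels), "R" (3x3) and "t" (3): a world point X has camera coordinates R X + t. Camera axes: x right, y down, z forward; pixel columns grow to the right and rows downward; lengths in mm; the calibration is good to about 2 mm. A picture is of the moment at which its call begins. calibration takes no time and is no camera call.
- order.finish_job(): hands the job in; it is judged then, once.
Trained networks look in the newest picture that a camera, given by its name, has taken for a name from the list of things; names that differ only in an ending like _2 or _b are one class to them, and where a whole thing is asked for, a point or a joint stands for the part that bears it (a point fixed in the world has none). Each returns a list of dicts, best first, with "score" (0 to 1); they miss things now and then, are a little off and sometimes report something else, mostly with a low value. They report only what shows in the picture. A call takes as long as a camera call. They do not tell look-alikes from the thing itself.
- look_for(camera, target): "at" ([x, y, z] in mm, in world coordinates, good to about 4 mm: the middle of the surface that is visible of it).
- trace(camera, target): "mask" (384x512 bool, what is visible of it).
- landmark_of(camera, target): "at" ([x, y, z] in mm, in world coordinates, good to about 4 mm: a listed point, or the origin of a listed thing).
The state is a dict: "time": time; "qpos": joint angles; "qd": joint speeds; "tau": joint torques, N m; "eef_pos": TCP position; "ee_rot": TCP orientation; "ft_force": force on the tool from outside, world axes, zero at the start; "torque": the same for the moment, N m; "opening": finger opening in mm; "gripper_force": force on a finger pad.
Only numpy, scipy, OpenCV 4.12 (cv2) and the standard library are available. Lean on these libraries where they do the work, as an engineer would, in place of code of your own. Each camera call takes 0.05 s, during which the arm holds its last target. There are 200 camera calls.

## Working session

There is one attempt and no reset: what is moved stays moved. The work goes in short steps, Python scripts to look and compute and a tool call to move; the robot and the scene stay as the last step left them, time stands still between calls to the robot, and variables do not carry over. Pictures are saved under pics/ and viewed, at most 10 in all, crops included, and the job is handed in when it is done.

Besides the shell and the picture viewer there is one more tool, called after "Emit:" as name([rows], argument=value, ...), one row to a line, values as JSON. carry_out: Moves the arm, as the interface text tells. Its arguments: {"type":"object","properties":{"plan":{"type":"array","items":{"type":"object","properties":{"dx":{"type":"number"},"dy":{"type":"number"},"dz":{"type":"number"},"ax":{"type":"number"},"ay":{"type":"number"},"az":{"type":"number"}}}},"claw":{"type":"number"},"newtons":{"type":"number"}},"required":["plan"]}

```bash
mkdir -p pics; cat > h.py <<'E'
import numpy as np, cv2
from workcell import *
def cloud(name,depth):
    c=calibration(name);v,u=np.mgrid[:384,:512]
    P=np.stack([(u-c['cx'])/c['fx']*depth,(v-c['cy'])/c['fy']*depth,depth],-1)
    return (P-np.array(c['t']))@np.array(c['R'])
def save(n,im): cv2.imwrite('pics/'+n+'.png',cv2.cvtColor(im,cv2.COLOR_RGB2BGR))
E
python3 - <<'E'
from h import *
np.set_printoptions(precision=1,suppress=True)
ims=[]
for n in('top','scene'):
    im,d=grab_frame(n);save(n,im);np.savez(n+'.npz',im=im,d=d)
    c=calibration(n);print(n,-np.array(c['R']).T@np.array(c['t']),c['fx'])
    for k in('wing_knob','spindle'):
        for r in landmark_of(n,k):
            p=np.array(r['at']);q=np.array(c['R'])@p+c['t']
            print(k,r['score'],p,c['fx']*q[0]/q[2]+c['cx'],c['fy']*q[1]/q[2]+c['cy'])
E
```

```text
top [305.2  82.4 940.6] 392.9397203770022
wing_knob 0.93 [485.2  -5.1   0.5] 283.96374931851676 199.34447094674715
wing_knob 0.84 [442.3 117.3   2.5] 236.407219445531 223.39169861056433
wing_knob 0.83 [396.2 250.1  -2.2] 183.70627892500164 250.3249646774926
wing_knob 0.61 [379.    7.4  -2.1] 285.44849897517327 243.36729474547676
spindle 0.94 [ 547.2 -180.4   53.3] 355.0127718369027 159.22856464448222
scene [1106.7  225.9  589.4] 487.0504870757625
wing_knob 0.79 [375.7   5.4   3.5] 243.3619883843252 193.22975827421126
wing_knob 0.75 [441.1 115.6   0.2] 292.537827194852 223.1190335073016
wing_knob 0.73 [402.6 245.5   1.9] 365.8010153900579 218.06408382742944
wing_knob 0.65 [485.  -10.6   2.7] 219.55675179607485 228.70175674145523
wing_knob 0.58 [323.8 122.9   5.5] 306.4692697164034 183.86013636976637
spindle 0.76 [ 543.3 -180.6   48.5] 113.38661335621455 218.0216480343903
```

View pics/top.png

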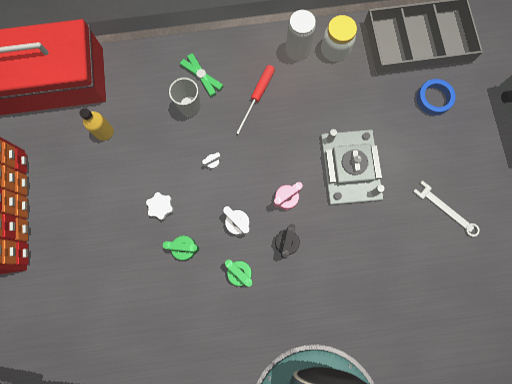

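View pics/scene.png

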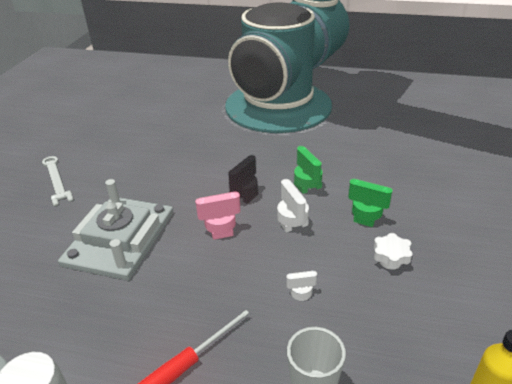

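The top view shows the large silver knob at (237,222). Look-alikes are pink at (287,196), black at (287,241), green at (182,248) and (239,273). The small silver knob is at (212,161), the lobed knob at (160,206), and the spindle at (355,160) between posts at (333,134) and (380,188). I choose (237,222), which is (292,207) in the scene view, because it is the only large bare-aluminium one. Next come a close crop and the axes.

```bash
python3 - <<'E'
from h import *
np.set_printoptions(precision=1,suppress=True)
T=np.load('top.npz');S=np.load('scene.npz')
a=cv2.resize(T['im'][190:255,200:275],(375,325),interpolation=cv2.INTER_CUBIC)
b=cv2.resize(T['im'][125:210,315:395],(400,425),interpolation=cv2.INTER_CUBIC)
c=cv2.resize(S['im'][165:275,60:180],(400,367),interpolation=cv2.INTER_CUBIC)
d=cv2.resize(S['im'][170:240,265:325],(300,350),interpolation=cv2.INTER_CUBIC)[:175*2]
o=np.zeros((600,790,3),np.uint8)
b=cv2.resize(b,(325,345));c=cv2.resize(c,(400,367));a=cv2.resize(a,(260,225));d=cv2.resize(d,(190,222))
o[:345,:325]=b;o[:367,330:730]=c;o[370:595,:260]=a;o[370:592,330:520]=d
save('crop',o)
def ax(P):
    m=P.mean(0);w,v=np.linalg.eigh(np.cov((P-m).T));return m,np.sqrt(w),np.degrees(np.arctan2(v[1,-1],v[0,-1]))
for n,D in(('top',T),('scene',S)):
    P=cloud(n,D['d']).reshape(-1,3)
    n0=np.hypot(P[:,0]-442,P[:,1]-117)<55
    q=P[n0&(P[:,2]>66)&(P[:,2]<85)]
    m,w,an=ax(q[:,:2]);r=cv2.minAreaRect(q[:,:2].astype(np.float32))
    print(n,'wing',len(q),m,w,an,r,'zmax',np.percentile(q[:,2],[5,50,95]))
    n1=np.hypot(P[:,0]-547,P[:,1]+180)<32
    print(np.histogram(P[n1,2],np.arange(30,100,4)))
    for lo,hi in((57,68),(72,84),(80,90)):
        q=P[n1&(P[:,2]>lo)&(P[:,2]<hi)]
        if len(q)>4:
            m,w,an=ax(q[:,:2]);print(lo,hi,len(q),m,w,an,cv2.minAreaRect(q[:,:2].astype(np.float32)),np.median(q[:,2]))
E
```

```text
top wing 243 [440. 115.] [ 4.7 21. ] -144.43274614029582 ((440.3283386230469, 115.05305480957031), (74.99288177490234, 15.954995155334473), 36.912330627441406) zmax [71.  73.7 76.4]
(array([  0,   0,   0,  48, 114, 220,  18,  20,  54,  11,   5,  14,  16,
        10,   1,   0,   0]), array([30, 34, 38, 42, 46, 50, 54, 58, 62, 66, 70, 74, 78, 82, 86, 90, 94,
       98]))
57 68 84 [ 540.  -177.6] [ 4.  15.9] 177.7368258886482 ((541.1045532226562, -177.73068237304688), (14.137467384338379, 47.40142822265625), 87.24314880371094) 63.46871564361928
72 84 40 [ 539.9 -177.3] [4.3 4.7] -135.05341488543849 ((540.8206787109375, -178.39707946777344), (16.131404876708984, 14.987798690795898), 51.862060546875) 78.45391193261486
80 90 16 [ 540.9 -178.1] [2.5 3.2] -176.50901286180266 ((541.5830688476562, -176.9388427734375), (9.736516952514648, 9.827251434326172), 37.886131286621094) 83.19072871145144
scene wing 323 [445.9 115.4] [ 5.1 22. ] -143.9334739158847 ((442.4168701171875, 114.56509399414062), (77.3322982788086, 17.465429306030273), 36.16195297241211) zmax [67.3 73.8 75.5]
(array([  0,   0,   0,  80, 114, 378,  44,  45,  98,  21,  18,  27,  23,
        19,   2,   0,   0]), array([30, 34, 38, 42, 46, 50, 54, 58, 62, 66, 70, 74, 78, 82, 86, 90, 94,
       98]))
57 68 166 [ 549.  -176.8] [ 3.8 15.1] 173.43376086620592 ((544.0848388671875, -177.70664978027344), (15.352693557739258, 49.52071762084961), 84.76560974121094) 63.35893172934538
72 84 69 [ 547.1 -177.1] [2.8 4.6] 129.4825318685279 ((546.4688110351562, -177.39193725585938), (11.253046035766602, 16.43708038330078), 37.22593688964844) 77.85174253772762
80 90 28 [ 545.6 -178.6] [2.2 2.8] 128.60340686755072 ((545.82958984375, -177.97975158691406), (8.218061447143555, 10.297508239746094), 28.382083892822266) 83.11462326113862
```

View pics/crop.png

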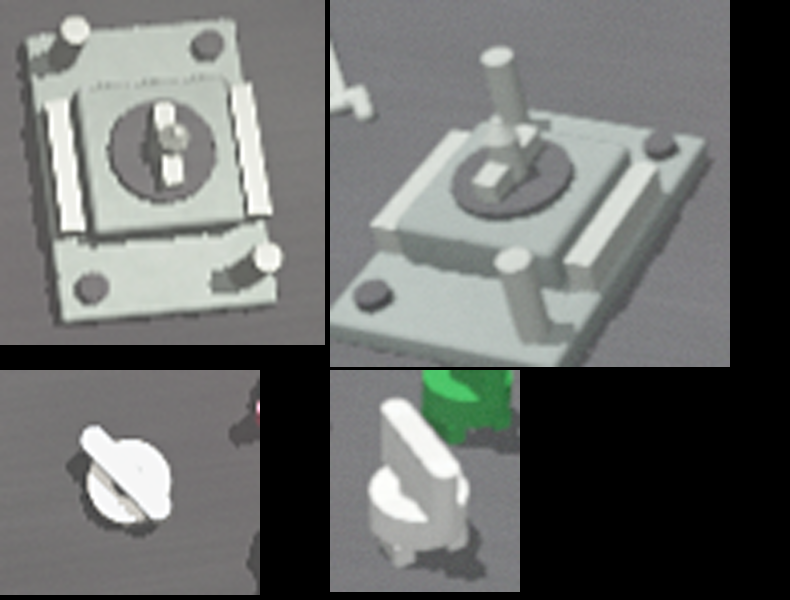

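The crop confirms a bare-aluminium knob with full-width wings. Wing top is at 73.7 mm (expected 73) and the bar is 75 x 16. It sits at about (441.3, 114.8) with wings at 36.5°. The spindle is at (542.7, -177.8), pin top at 63.4 (expected 63), pin at about -3°.

```bash
python3 - <<'E'
from h import *
from scipy.spatial.transform import Rotation as R
s=sense();M=R.from_quat(s['ee_rot']).as_matrix();print(s['time'],s['eef_pos'],M.round(3))
y=np.degrees(np.arctan2(M[1,1],M[0,1]));print('yaw y',y,'turns',[((126.5-y+k)/6) for k in(-360,-180,0,180)])
print((np.array([441.3,114.8,140])-s['eef_pos'])/30,s['opening'],s['qpos'])
E
```

```text
0.3 [166.86784819 653.98998094 231.04300177] [[-0.969  0.247 -0.   ]
 [ 0.247  0.969 -0.   ]
 [-0.    -0.    -1.   ]]
yaw y 75.68723850442912 turns [np.float64(-51.53120641740485), np.float64(-21.53120641740485), np.float64(8.468793582595147), np.float64(38.46879358259515)]
[  9.14773839 -17.97299936  -3.03476673] 85.46341881808982 [ 1.28318998e+00  1.16171841e-01  1.44183216e+00 -1.57298343e-05
  1.58398072e+00 -3.78017353e-02]
```

Emit:
carry_out([
  {"dx":9.15,"dy":-17.97,"dz":-1,"az":-21.5},
  {"dx":9.15,"dy":-17.97,"dz":-1,"az":-21.5},
  {"dx":9.15,"dy":-17.97,"dz":-1,"az":-21.5},
  {"dx":9.15,"dy":-17.97,"dz":-1,"az":-21.5},
  {"dx":9.15,"dy":-17.97,"dz":-1,"az":-21.5},
  {"dx":9.15,"dy":-17.97,"dz":-1,"az":-21.5},
  {"dx":9.15,"dy":-17.97,"dz":-1,"az":-21.5},
  {"dx":9.15,"dy":-17.97,"dz":-1,"az":-21.5},
  {"dx":9.15,"dy":-17.97,"dz":-1,"az":-21.5},
  {"dx":9.15,"dy":-17.97,"dz":-1,"az":-21.5},
  {"dx":9.15,"dy":-17.97,"dz":-1,"az":-21.5},
  {"dx":9.15,"dy":-17.97,"dz":-1,"az":-21.5},
  {"dx":9.15,"dy":-17.97,"dz":-1,"az":-21.5},
  {"dx":9.15,"dy":-17.97,"dz":-1,"az":-21.5},
  {"dx":9.15,"dy":-17.97,"dz":-1,"az":-21.5},
  {"dx":9.15,"dy":-17.97,"dz":-1,"az":-21.5},
  {"dx":9.15,"dy":-17.97,"dz":-2,"az":-21.5},
  {"dx":9.15,"dy":-17.97,"dz":-3,"az":-21.5},
  {"dx":9.15,"dy":-17.97,"dz":-3,"az":-21.5},
  {"dx":9.15,"dy":-17.97,"dz":-3,"az":-21.5},
], claw=0.3, newtons=60)

```text
schema error: expected keys dx, dy, dz, ax, ay, az
```

Emit:
carry_out([
  {"dx":9.15,"dy":-17.97,"dz":-1,"ax":0,"ay":0,"az":-21.5},
  {"dx":9.15,"dy":-17.97,"dz":-1,"ax":0,"ay":0,"az":-21.5},
  {"dx":9.15,"dy":-17.97,"dz":-1,"ax":0,"ay":0,"az":-21.5},
  {"dx":9.15,"dy":-17.97,"dz":-1,"ax":0,"ay":0,"az":-21.5},
  {"dx":9.15,"dy":-17.97,"dz":-1,"ax":0,"ay":0,"az":-21.5},
  {"dx":9.15,"dy":-17.97,"dz":-1,"ax":0,"ay":0,"az":-21.5},
  {"dx":9.15,"dy":-17.97,"dz":-1,"ax":0,"ay":0,"az":-21.5},
  {"dx":9.15,"dy":-17.97,"dz":-1,"ax":0,"ay":0,"az":-21.5},
  {"dx":9.15,"dy":-17.97,"dz":-1,"ax":0,"ay":0,"az":-21.5},
  {"dx":9.15,"dy":-17.97,"dz":-1,"ax":0,"ay":0,"az":-21.5},
  {"dx":9.15,"dy":-17.97,"dz":-1,"ax":0,"ay":0,"az":-21.5},
  {"dx":9.15,"dy":-17.97,"dz":-1,"ax":0,"ay":0,"az":-21.5},
  {"dx":9.15,"dy":-17.97,"dz":-1,"ax":0,"ay":0,"az":-21.5},
  {"dx":9.15,"dy":-17.97,"dz":-1,"ax":0,"ay":0,"az":-21.5},
  {"dx":9.15,"dy":-17.97,"dz":-1,"ax":0,"ay":0,"az":-21.5},
  {"dx":9.15,"dy":-17.97,"dz":-1,"ax":0,"ay":0,"az":-21.5},
  {"dx":9.15,"dy":-17.97,"dz":-2,"ax":0,"ay":0,"az":-21.5},
  {"dx":9.15,"dy":-17.97,"dz":-3,"ax":0,"ay":0,"az":-21.5},
  {"dx":9.15,"dy":-17.97,"dz":-3,"ax":0,"ay":0,"az":-21.5},
  {"dx":9.15,"dy":-17.97,"dz":-3,"ax":0,"ay":0,"az":-21.5},
], claw=0.3, newtons=60)

```text
time: 2.3
eef_pos: [441.3, 115.1, 142.0]
ee_rot: [0.949, 0.316, -0.0, -0.0]
ft_force: [0.0, 0.1, 0.5]
opening: 55.7
gripper_force: 0.0
```

Emit:
carry_out([
  {"dx":0,"dy":0,"dz":-1,"ax":0,"ay":0,"az":0},
  {"dx":0,"dy":0,"dz":-2,"ax":0,"ay":0,"az":0},
  {"dx":0,"dy":0,"dz":-2.7,"ax":0,"ay":0,"az":0},
  {"dx":0,"dy":0,"dz":-3.2,"ax":0,"ay":0,"az":0},
  {"dx":0,"dy":0,"dz":-3.2,"ax":0,"ay":0,"az":0},
])

```text
time: 2.8
eef_pos: [441.2, 115.0, 44.9]
ee_rot: [0.949, 0.315, -0.001, -0.0]
ft_force: [0.7, 1.0, 0.1]
opening: 55.5
gripper_force: 0.0
```

Emit:
carry_out([
  {"dx":0,"dy":0,"dz":0,"ax":0,"ay":0,"az":0},
  {"dx":0,"dy":0,"dz":0,"ax":0,"ay":0,"az":0},
  {"dx":0,"dy":0,"dz":0,"ax":0,"ay":0,"az":0},
  {"dx":0,"dy":0,"dz":0,"ax":0,"ay":0,"az":0},
  {"dx":0,"dy":0,"dz":0,"ax":0,"ay":0,"az":0},
  {"dx":0,"dy":0,"dz":0,"ax":0,"ay":0,"az":0},
  {"dx":0,"dy":0,"dz":0,"ax":0,"ay":0,"az":0},
  {"dx":0,"dy":0,"dz":0,"ax":0,"ay":0,"az":0},
], claw=-1, newtons=80)

```text
time: 3.6
eef_pos: [442.0, 115.2, 46.6]
ee_rot: [0.949, 0.315, 0.001, 0.0]
ft_force: [-1.8, 1.2, 7.5]
opening: 14.9
gripper_force: 78.0
```

Emit:
carry_out([
  {"dx":0,"dy":0,"dz":1,"ax":0,"ay":0,"az":0},
  {"dx":0,"dy":0,"dz":2,"ax":0,"ay":0,"az":0},
  {"dx":0,"dy":0,"dz":3,"ax":0,"ay":0,"az":0},
  {"dx":0,"dy":0,"dz":4,"ax":0,"ay":0,"az":0},
  {"dx":0.4,"dy":-1,"dz":4,"ax":0,"ay":0,"az":0.2},
  {"dx":0.8,"dy":-2.2,"dz":4,"ax":0,"ay":0,"az":0.4},
  {"dx":1.2,"dy":-3.5,"dz":4,"ax":0,"ay":0,"az":0.6},
  {"dx":1.7,"dy":-4.8,"dz":4,"ax":0,"ay":0,"az":0.8},
  {"dx":2.1,"dy":-6.1,"dz":4,"ax":0,"ay":0,"az":1},
  {"dx":2.6,"dy":-7.4,"dz":4,"ax":0,"ay":0,"az":1},
  {"dx":3,"dy":-8.6,"dz":4,"ax":0,"ay":0,"az":1},
  {"dx":3.2,"dy":-9.3,"dz":4,"ax":0,"ay":0,"az":1},
  {"dx":3.38,"dy":-9.75,"dz":4,"ax":0,"ay":0,"az":1},
  {"dx":3.38,"dy":-9.75,"dz":4,"ax":0,"ay":0,"az":1},
  {"dx":3.38,"dy":-9.75,"dz":4,"ax":0,"ay":0,"az":1},
  {"dx":3.38,"dy":-9.75,"dz":4,"ax":0,"ay":0,"az":1},
])

```text
time: 5.2
eef_pos: [542.7, -176.6, 165.4]
ee_rot: [0.931, 0.364, 0.0, -0.0]
ft_force: [0.2, 0.4, -2.7]
opening: 14.5
gripper_force: 79.1
```

```bash
python3 - <<'E'
from h import *
np.set_printoptions(precision=1,suppress=True)
o=[]
for n in('top','scene'):
    im,d=grab_frame(n)
    print(n,[(r['score'],np.array(r['at'])) for r in landmark_of(n,'wing_knob') if np.array(r['at'])[1]<-100],[np.array(r['at']) for r in landmark_of(n,'spindle')])
    P=cloud(n,d)
    if n=='top': o.append(cv2.resize(im[110:215,300:420],(400,350)))
    else: o.append(cv2.resize(im[100:275,40:240],(400,350)))
    Q=P.reshape(-1,3);Q=Q[(np.hypot(Q[:,0]-543,Q[:,1]+178)<36)]
    print(np.histogram(Q[:,2],np.arange(44,210,6)))
    h=Q[(Q[:,2]>120)&(Q[:,2]<155)];print('hub band',cv2.minEnclosingCircle(h[:,:2].astype(np.float32)),h.mean(0),h.min(0),h.max(0))
save('held',np.hstack(o));s=sense();print(s['time'],s['eef_pos'],s['ft_force'])
E
```

```text
top [(0.57, array([ 542.4, -174.4,  123.9]))] [array([ 545.6, -178. ,   50.7])]
(array([135, 121,   2,   2,   2,   0,   0,   0,   0,   0,   0,   0,   2,
         4,   3,   8,  10,  10,  26,  10,   8,   7,   7,   5,  16,   2,
         0]), array([ 44,  50,  56,  62,  68,  74,  80,  86,  92,  98, 104, 110, 116,
       122, 128, 134, 140, 146, 152, 158, 164, 170, 176, 182, 188, 194,
       200, 206]))
hub band ((543.7830810546875, -152.89141845703125), 13.772900581359863) [ 540.4 -151.4  141. ] [ 530.1 -156.4  120.5] [ 557.4 -148.8  154.8]
scene [(0.83, array([ 541.6, -180.2,  119.9])), (0.32, array([ 544.4, -177.1,   50.2]))] [array([ 543.7, -180.7,   50. ])]
(array([282, 404,  63, 107,  29,  42,  28,   2,   0,   0,   0,   0,  11,
        48,  38,  85, 117, 115, 303,  46,  28,  48,  72,  76, 257, 108,
        82]), array([ 44,  50,  56,  62,  68,  74,  80,  86,  92,  98, 104, 110, 116,
       122, 128, 134, 140, 146, 152, 158, 164, 170, 176, 182, 188, 194,
       200, 206]))
hub band ((545.6142578125, -176.48348999023438), 27.62932586669922) [ 559.9 -166.7  141.3] [ 529.  -199.8  120.4] [ 572.4 -149.2  154.9]
5.5 [ 542.8 -177.2  165.4] [-0.  -0.5 -2.7]
```

View pics/held.png

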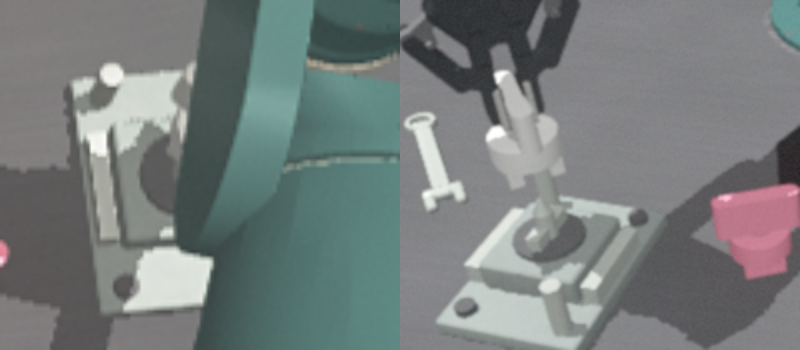

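The scene view shows the knob upright in the fingers, hub at about (525,145) in the crop, just above the spindle at about (545,215). I'll check the lateral offset with fixed-radius fits in the same camera, so calibration bias cancels.

```bash
python3 - <<'E'
from h import *
from scipy.optimize import least_squares
np.set_printoptions(precision=2,suppress=True)
D=[np.load('scene.npz')['d']]
for _ in range(3): D.append(grab_frame('scene')[1])
def fit(Q,r,c0): 
    f=least_squares(lambda c:np.hypot(Q[:,0]-c[0],Q[:,1]-c[1])-r,c0,loss='soft_l1');return f.x,len(Q),np.median(abs(f.fun))
for i,d in enumerate(D):
    Q=cloud('scene',d).reshape(-1,3);R=np.hypot(Q[:,0]-544,Q[:,1]+178)
    s=Q[(R<16)&(Q[:,2]>66)&(Q[:,2]<75)];print('sp',fit(s,8.5,[544,-178]))
    q=Q[(np.hypot(Q[:,0]-544,Q[:,1]+178)<60)]
    t=q[(R[np.hypot(Q[:,0]-544,Q[:,1]+178)<60]<12)&(q[:,2]>82)&(q[:,2]<90)];print('tip',t.mean(0),len(t))
    if i:
        k=Q[(R<36)&(Q[:,2]>136)&(Q[:,2]<150)];print('hub',fit(k,28,[544,-178]))
        w=Q[(R<45)&(Q[:,2]>152)&(Q[:,2]<160)];print('hubtop',np.median(w[:,2]))
        w=Q[(R<45)&(Q[:,2]>184)&(Q[:,2]<196)];print('wing',np.median(w[:,2]),cv2.minAreaRect(w[:,:2].astype(np.float32)))
E
```

```text
sp (array([ 543.16, -179.84]), 44, np.float64(0.4515998458141377))
tip [ 545.33 -178.58   83.9 ] 21
sp (array([ 543.  , -179.77]), 44, np.float64(0.5239141882102745))
tip [ 544.74 -178.53   84.12] 17
hub (array([ 542.78, -178.81]), 274, np.float64(0.5883821898642783))
hubtop 156.98182972494948
wing 192.87124486262127 ((546.3397216796875, -178.79518127441406), (75.25926971435547, 40.189598083496094), 61.793922424316406)
sp (array([ 543.14, -179.97]), 42, np.float64(0.4227187792663285))
tip [ 545.72 -178.01   84.19] 22
hub (array([ 542.67, -178.94]), 271, np.float64(0.5237746803699324))
hubtop 156.78152326689377
wing 192.84910271170838 ((546.3120727539062, -178.5043487548828), (76.16349792480469, 39.03811264038086), 61.826759338378906)
sp (array([ 543.04, -179.89]), 48, np.float64(0.6126139970891593))
tip [ 546.   -178.76   84.19] 19
hub (array([ 542.63, -178.91]), 268, np.float64(0.5993804487938785))
hubtop 156.85989434540684
wing 192.81172681523134 ((546.3445434570312, -179.31478881835938), (72.23391723632812, 39.77121353149414), 62.17757034301758)
```

Emit:
carry_out([
  {"dx":0.01,"dy":-0.02,"dz":-0.5,"ax":0,"ay":0,"az":0},
  {"dx":0.01,"dy":-0.02,"dz":-1,"ax":0,"ay":0,"az":0},
  {"dx":0.01,"dy":-0.02,"dz":-1.3,"ax":0,"ay":0,"az":0},
  {"dx":0.01,"dy":-0.02,"dz":-1.5,"ax":0,"ay":0,"az":0},
  {"dx":0.01,"dy":-0.02,"dz":-1.65,"ax":0,"ay":0,"az":0},
  {"dx":0.01,"dy":-0.02,"dz":-1.75,"ax":0,"ay":0,"az":0},
  {"dx":0.01,"dy":-0.02,"dz":-1.83,"ax":0,"ay":0,"az":0},
  {"dx":0.01,"dy":-0.02,"dz":-1.88,"ax":0,"ay":0,"az":0},
  {"dx":0.01,"dy":-0.02,"dz":-1.93,"ax":0,"ay":0,"az":0},
  {"dx":0.01,"dy":-0.02,"dz":-1.95,"ax":0,"ay":0,"az":0},
  {"dx":0.01,"dy":-0.02,"dz":-1.95,"ax":0,"ay":0,"az":0},
  {"dx":0.01,"dy":-0.02,"dz":-1.95,"ax":0,"ay":0,"az":0},
  {"dx":0.01,"dy":-0.02,"dz":-1.95,"ax":0,"ay":0,"az":0},
])

```text
time: 6.95
eef_pos: [543.4, -178.3, 109.5]
ee_rot: [0.931, 0.364, 0.001, 0.001]
ft_force: [-10.7, 3.2, 20.8]
opening: 14.7
gripper_force: 82.3
```

Emit:
carry_out([
  {"dx":-0.03,"dy":0,"dz":0,"ax":0,"ay":0,"az":0},
  {"dx":-0.03,"dy":0,"dz":0,"ax":0,"ay":0,"az":0},
  {"dx":-0.03,"dy":0,"dz":0,"ax":0,"ay":0,"az":-0.4},
  {"dx":-0.03,"dy":0,"dz":0,"ax":0,"ay":0,"az":-0.8},
  {"dx":-0.03,"dy":0,"dz":0,"ax":0,"ay":0,"az":-1.2},
  {"dx":-0.03,"dy":0,"dz":0,"ax":0,"ay":0,"az":-1.6},
  {"dx":-0.03,"dy":0,"dz":0,"ax":0,"ay":0,"az":-2},
  {"dx":-0.03,"dy":0,"dz":0,"ax":0,"ay":0,"az":-2.4},
  {"dx":-0.03,"dy":0,"dz":0,"ax":0,"ay":0,"az":-2.8},
  {"dx":-0.03,"dy":0,"dz":0,"ax":0,"ay":0,"az":-3.2},
  {"dx":-0.03,"dy":0,"dz":0,"ax":0,"ay":0,"az":-3.6},
  {"dx":-0.03,"dy":0,"dz":0,"ax":0,"ay":0,"az":-4},
  {"dx":-0.03,"dy":0,"dz":0,"ax":0,"ay":0,"az":-4.4},
  {"dx":-0.03,"dy":0,"dz":0,"ax":0,"ay":0,"az":-4.8},
  {"dx":-0.03,"dy":0,"dz":0,"ax":0,"ay":0,"az":-5.2},
])

```text
time: 8.45
eef_pos: [542.6, -178.2, 107.6]
ee_rot: [0.995, 0.099, 0.001, 0.0]
ft_force: [-1.0, -0.1, -1.7]
opening: 14.4
gripper_force: 79.0
```

Emit:
carry_out([
  {"dx":0,"dy":0,"dz":-0.05,"ax":0,"ay":0,"az":-0.4},
  {"dx":0,"dy":0,"dz":-0.1,"ax":0,"ay":0,"az":-0.8},
  {"dx":0,"dy":0,"dz":-0.15,"ax":0,"ay":0,"az":-1.2},
  {"dx":0,"dy":0,"dz":-0.2,"ax":0,"ay":0,"az":-1.6},
  {"dx":0,"dy":0,"dz":-0.2,"ax":0,"ay":0,"az":-2},
  {"dx":0,"dy":0,"dz":-0.2,"ax":0,"ay":0,"az":-2.3},
  {"dx":0,"dy":0,"dz":-0.2,"ax":0,"ay":0,"az":-2.3},
])

```text
time: 9.15
eef_pos: [542.3, -178.2, 101.1]
ee_rot: [1.0, -0.02, 0.0, 0.0]
ft_force: [-0.5, 0.1, -2.6]
opening: 14.6
gripper_force: 79.0
```

Emit:
carry_out([
  {"dx":0,"dy":0,"dz":-0.06,"ax":0,"ay":0,"az":0},
  {"dx":0,"dy":0,"dz":-0.12,"ax":0,"ay":0,"az":0},
  {"dx":0,"dy":0,"dz":-0.17,"ax":0,"ay":0,"az":0},
  {"dx":0,"dy":0,"dz":-0.22,"ax":0,"ay":0,"az":0},
  {"dx":0,"dy":0,"dz":-0.26,"ax":0,"ay":0,"az":0},
  {"dx":0,"dy":0,"dz":-0.26,"ax":0,"ay":0,"az":0},
])

```text
time: 9.75
eef_pos: [542.7, -178.1, 96.5]
ee_rot: [1.0, -0.02, 0.001, 0.0]
ft_force: [-14.7, 8.5, 33.2]
opening: 14.7
gripper_force: 84.2
```

Emit:
carry_out([
  {"dx":0,"dy":0,"dz":0.06,"ax":0,"ay":0,"az":0},
  {"dx":0,"dy":0,"dz":0.08,"ax":0,"ay":0,"az":0},
])

```text
time: 9.95
eef_pos: [542.4, -178.1, 96.6]
ee_rot: [1.0, -0.02, 0.0, 0.0]
ft_force: [-3.3, 1.9, 6.0]
opening: 14.7
gripper_force: 80.4
```

Emit:
carry_out([
  {"dx":0,"dy":0,"dz":0,"ax":0,"ay":0,"az":0},
  {"dx":0,"dy":0,"dz":0,"ax":0,"ay":0,"az":0},
  {"dx":0,"dy":0,"dz":0,"ax":0,"ay":0,"az":0},
  {"dx":0,"dy":0,"dz":0,"ax":0,"ay":0,"az":0},
  {"dx":0,"dy":0,"dz":0,"ax":0,"ay":0,"az":0},
  {"dx":0,"dy":0,"dz":1,"ax":0,"ay":0,"az":0},
  {"dx":0,"dy":0,"dz":2,"ax":0,"ay":0,"az":0},
  {"dx":0,"dy":0,"dz":3,"ax":0,"ay":0,"az":0},
  {"dx":0,"dy":0,"dz":4,"ax":0,"ay":0,"az":0},
  {"dx":-1,"dy":1,"dz":4.5,"ax":0,"ay":0,"az":0},
  {"dx":-2,"dy":2.5,"dz":4.5,"ax":0,"ay":0,"az":0},
  {"dx":-2.5,"dy":3.5,"dz":4.5,"ax":0,"ay":0,"az":0},
  {"dx":-3,"dy":5,"dz":4.5,"ax":0,"ay":0,"az":0},
  {"dx":-3,"dy":6.5,"dz":4.5,"ax":0,"ay":0,"az":0},
  {"dx":-3,"dy":6.5,"dz":4.5,"ax":0,"ay":0,"az":0},
], claw=0.3)

```text
time: 11.45
eef_pos: [451.6, 20.8, 230.8]
ee_rot: [1.0, -0.018, 0.001, -0.001]
ft_force: [0.3, -0.5, 0.8]
opening: 55.4
gripper_force: 0.0
```

```bash
python3 - <<'E'
from h import *
o=[]
for n in('top','scene'):
    im,d=grab_frame(n)
    o.append(cv2.resize(im[110:215,300:420],(400,350)) if n=='top' else cv2.resize(im[120:275,40:220],(400,350)))
    Q=cloud(n,d).reshape(-1,3);w=Q[(np.hypot(Q[:,0]-543,Q[:,1]+178)<50)&(Q[:,2]>117)&(Q[:,2]<135)]
    print(n,len(w),w.size and (np.median(w[:,2]),cv2.minAreaRect(w[:,:2].astype(np.float32))))
save('end',np.hstack(o));print(sense()['time'],sense()['ft_force'])
E
```

```text
top 0 0
scene 385 (np.float64(124.00511683037747), ((543.1517944335938, -178.97381591796875), (18.06714630126953, 76.54704284667969), 88.65752410888672))
11.55 [ 0.07005004  0.27708553 -0.6302506 ]
```

View pics/end.png

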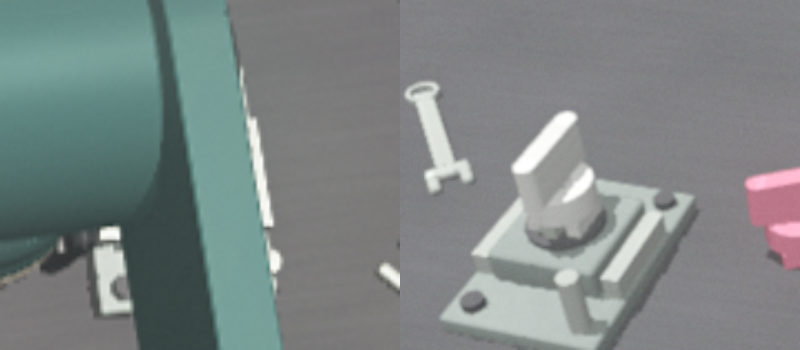

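The scene view shows the knob seated on the spindle at about (555,180) in the crop. Wing top is at 124 (expected 123), wings at -1.3° along the pin, centre at (543, -179). It is home and released.

```bash
python3 -c "
from workcell import order
print(order.finish_job())"
```

```text
the job is handed in; nothing more can be done
None
```

The large wing knob is home on the clamp spindle and let go: it rested crosswise on the pin first, then was turned and pushed down over it. The job was handed in at about 11.6 s; no verdict came back.

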